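Clamp the seal and slide it under the inspection microscope to the click

TASK

A name seal stands in the chuck of the inspection slide: first turn the chuck's knurled cap clockwise until it stops, so that the seal is clamped. Then take the slide by the upright knob at its tail and slide it along the rail under the microscope until you feel its ball drop into the notch, and finish there, still gripping the knob with the slide resting in the notch for the picture. Do not knock the microscope or shift the things standing around.

Things in the scene. Friction and masses are not known exactly. Their poses are not given: they have to be found in the camera images.
- rail: Fixed slide rail, steel on a grey base plate 110 x 460 mm, flat on the desk. Origin: centre of the plate's underside, on the desk. Its y axis runs along the rail; the microscope stands nearer its +y end and the slide travels towards +y. z up.
- stage (a joint): How far the aluminium slide (64 mm wide, 190 mm long, top face 52 mm above the desk) has been moved along the rail's +y, in m; 0 to 0.03 at the start, end stops at -0.005 and 0.21. It stays where it is left; about 3 N (2 to 4) move it, wherever the ball is not in the notch. The chuck's axis is at rail x = 0, y = -0.07 + this value.
- cap (a joint): Turn of the knurled aluminium chuck cap in rad, growing clockwise seen from above; 0 loose, stop (tight) at 1.3. About 0.15 N m turns it, it stays where it is left, does not rise or sink and cannot come off.
- cap_top (a point): Centre of the cap's top edge, on its turning axis, 92 mm above the desk. The cap is a round knurled ring, 44 mm across, 18 mm high; under it the chuck's neck is 36 mm across, down to a 52 mm flange whose top is 57 mm above the desk. The round 15 mm wooden seal stands up through the cap to 116 mm above the desk.
- grip_knob: Upright black round knob on the slide's tail, to push it by: 24 mm across, from 62 to 98 mm above the desk, on a 12 mm stem. Fixed to the slide, 120 mm from the chuck's axis towards the rail's -y. Origin: on its axis at the foot of its stem, 52 mm above the desk (10 mm below the knob's underside).
- plunger (a joint): Drop in m of the slide's sprung 12 mm ball (on a lug on the slide's far side, level with the chuck): 0 while it rides on the flat brass bar beside the rail, 0.003 when fully in the bar's only notch, a V 11 mm wide. Entering, the drag of about 3 N fades over 5 mm and turns into a pull of about 2 N; once seated, some 14 N (along the rail) push it on out. Its exact place is only felt.
- scope: Digital microscope, fixed, on a stand on the rail's +x side: tube 38 mm, ring light 48 mm, holder 54 mm across, over the rail, 163 to 300 mm above the desk; 22 mm column 155 mm farther in rail x. Origin: on the desk below the lens, 130 to 170 mm in rail y from the chuck's axis at stage = 0; axes as the rail's. The notch takes the chuck's axis under the lens, give or take 4 mm along the rail.
- clamp_block: Bystander: loose wooden carving clamp, 110 x 66 mm, 64 mm high. Origin: centre of its underside.
- ink_pot: Bystander: loose round white ceramic ink pot, 74 mm across, 45 mm high. Origin: centre of its underside.
- seal_rack: Bystander: loose wooden rack 50 x 120 mm with four standing seals, 64 mm high. Origin: centre of its underside.

How it is judged:
On the way, in this order (a step that is already met when the one before it is completed fails the run):
1. the chuck cap is turned to its stop while the slide is still out in front of the microscope (value of joint cap above 1.15 rad and value of joint stage below 0.09 m), for 0.2 s.
2. the ball has dropped into the notch with the knob in the fingers (value of joint plunger above 0.0015 m and contact force between the fingers and grip_knob above 3 N), for 0.2 s.
At the end, for the whole second after the job is handed in: The cap is within 0.15 rad of its stop, the ball is at least 1.5 mm (half its drop) down in the notch (the slide within about 1.5 mm of the notch's middle), the slide is at rest, and the fingers hold the knob with more than 3 N (all of step 2 and value of joint cap above 1.15 rad and velocity of joint stage between -0.005 and 0.005 m/s); the arm keeps its last pose, push and grip.
It fails at once if the microscope is knocked (over 4 N) (contact force between any of the arm, the fingers and scope above 4 N).
It fails at once if a bystander is shifted by more than 15 mm (distance of any of clamp_block, ink_pot, seal_rack from where it was at the start of the episode above 0.015 m).
It also fails if it takes over 56 s, if anything falls off the work surface, if the arm or the gripper's body presses on something with over 40 N, if the wrist force passes 120 N, or if a joint passes its speed limit or range.

ROBOT

A 7-joint arm with a two-finger parallel gripper is mounted at the origin on the work surface. World frame = base frame: x ahead of the robot, y to its left, z up, the work surface at z = 0. Lengths are in m, angles in rad, forces in N, time in s.
With the tool pointing down it reaches from about 0.4 to 0.85 m from the base axis. Payload 6.9 kg.
Tool frame: the origin (TCP) lies midway between the tips of the shut fingers; the grasp point (between the pads) lies behind it (ctrl.pinch_z is the z of the grasp point in the tool frame, in m); z points along the fingers, y is the line along which they close (so a half turn about z gives the same grasp; the last joint's range is limited). The gripper opens to 85 mm and grips with 20 to 120 N. Pads are 22 mm wide; open, the fingers measure 114 mm over their backs; the gripper's body (76 mm by 85 mm) begins 54 mm behind the grasp point. The pads swing forward as they close: fully open they stand 13 mm farther back than shut.
Start: joints at [1.363, 0.507, -0.238, 1.5, 0.126, 1.149, -0.155], TCP at [0.193, -0.594, 0.231] pointing down, gripper open.
Joint ranges: [-3.08, 3.08], [-0.24, 2.05], [-1.43, 1.35], [0, 2.5], [-1.52, 4.66], [0.17, 1.96], [-2.89, 2.89]. Speed limits (rad/s): [2.39, 2.39, 3.14, 3.14, 3.14, 3.14, 3.14].

INTERFACE

Orientations are given as a unit quaternion [w, x, y, z].
In Python, from station import ctrl, get_state, vision, ticket, models gives the robot as it stands. Calls block until the motion is done:
- ctrl.movep(position, orientation): joint-space move of the TCP to a pose.
- ctrl.movel(position, frame=None, max_speed=0.15): straight line of the TCP; frame=None keeps the orientation; max_speed is the mean speed in m/s.
- ctrl.set_joints(angles): joint-space move.
- ctrl.ungrasp() and ctrl.close_gripper(force=None): open the fingers fully, or close them until they stop; force is the grip in N (None keeps the last).
- ctrl.pause(seconds).
- ctrl.ik(position, orientation): joint angles nearest the present ones, or None.
- get_state(): the state.
- vision.grab_frame(name): name is "scene" or "top" or "wrist"; returns (picture, depth): 480x640x3 uint8, blue, green, red; 480x640 float32, m along the optical axis (not along the pixel's ray), 0 where there is no reading.
- vision.camera_info(name): a dict with "mtx" (3x3 intrinsics, pixels), "dist_coeffs" ([k1, k2, p1, p2, k3] as OpenCV has them; the pictures are not rectified), "R" (3x3) and "t" (3): a world point X has camera coordinates R X + t; the wrist camera has in their place "hand_eye" (4x4, takes a point from camera to tool coordinates, whose origin is the TCP and whose axes are the flange's). Camera axes: x right, y down, z forward; pixel columns grow to the right and rows downward; lengths in m; the calibration is good to about 2 mm. A picture is of the moment at which its call begins: read the wrist's pose just before it. camera_info takes no time and is no camera call.
A pose or a line that the arm cannot do raises ctrl.Unreachable and nothing moves.
- ticket.close_job(): hands the job in; it is judged then, once.
Trained networks look in the newest picture that a camera, given by its name, has taken for a name from the list of things; names that differ only in an ending like _2 or _b are one class to them, and where a whole thing is asked for, a point or a joint stands for the part that bears it (a point fixed in the world has none). Each returns a list of dicts, best first, with "p" (0 to 1); they miss things now and then, are a little off and sometimes report something else, mostly with a low value. They report only what shows in the picture. A call takes as long as a camera call.
- models.recognise(camera, target): "point" ([column, row] in pixels, amid what is visible of it).
- models.masks_of(camera, target): "mask" (480x640 bool, what is visible of it) and "point" ([column, row] in pixels, amid what is visible of it).
The state is a dict: "time": time; "qpos": joint angles; "qd": joint speeds; "tau": joint torques, N m; "tcp_pos": TCP position; "eef_rot": TCP orientation; "contact_force": force on the tool from outside, world axes, zero at the start; "wrist_torque": the same for the moment, N m; "width": finger opening in m; "gripper_force": force on a finger pad.
Only numpy, scipy, OpenCV 4.12 (cv2) and the standard library are available. Lean on these libraries where they do the work, as an engineer would, in place of code of your own. Each camera call takes 0.05 s, during which the arm holds its last target. There are 200 camera calls.

## Working session

There is one attempt and no reset: what is moved stays moved. The work goes in short steps, each a Python script; the robot and the scene stay as the last script left them, time stands still between calls to the robot, and variables do not carry over. Pictures are saved under pics/ and viewed, at most 10 in all, crops included, and the job is handed in when it is done.

```bash
mkdir -p pics; ls; cat > h.py <<'E'
import numpy as np, cv2
from station import ctrl, get_state, vision, ticket, models
def pix2ray(cam,uv):
    i=vision.camera_info(cam);K=np.array(i["mtx"]);d=np.array(i["dist_coeffs"])
    n=cv2.undistortPoints(np.array(uv,float).reshape(-1,1,2),K,d).reshape(-1,2)
    R=np.array(i["R"]);t=np.array(i["t"])
    return -R.T@t, np.c_[n,np.ones(len(n))]@R
def at_z(cam,uv,z):
    c,r=pix2ray(cam,uv); return c+r*((z-c[2])/r[:,2])[:,None]
def at_depth(cam,uv,D):
    c,r=pix2ray(cam,uv); return c+r*np.asarray(D)[:,None]
E
python3 - <<'E'
from h import *
s=get_state();print(s)
print(ctrl.pinch_z)
for c in ("scene","top"):
    im,d=vision.grab_frame(c);cv2.imwrite(f"pics/{c}0.png",im);np.save(f"{c}0.npy",d)
    i=vision.camera_info(c);print(c,-np.array(i["R"]).T@np.array(i["t"]))
    for n in ("rail","stage","cap","grip_knob","scope","clamp_block","ink_pot","seal_rack"):
        for m in models.masks_of(c,n)[:2]:
            ys,xs=np.nonzero(m["mask"]);k=d[ys,xs]>0
            P=at_depth(c,np.c_[xs,ys][k],d[ys,xs][k])
            if len(P)<5: print(n,m["p"],m["point"]);continue
            print(n,round(m["p"],2),m["point"],len(P),"med",np.median(P,0).round(3),"lo",np.percentile(P,3,axis=0).round(3),"hi",np.percentile(P,97,axis=0).round(3))
E
```

```text
pics
{'time': 0.0, 'qpos': array([ 1.36248023,  0.50833419, -0.23751317,  1.50112691,  0.12570277,
        1.14892249, -0.15475343]), 'qd': array([-0.00108682,  0.00042904, -0.00173298,  0.00144656,  0.00022685,
       -0.0010461 ,  0.00104565]), 'tau': array([-9.35633489e-05, -6.20591784e+01, -2.18650706e+00, -2.49652380e+01,
        1.27992325e-02,  1.19700073e-02, -3.63362631e-05]), 'tcp_pos': array([ 0.19269239, -0.59402016,  0.23043359]), 'eef_rot': array([-8.85994420e-04,  9.87710534e-01,  1.56291683e-01, -1.62969551e-04]), 'contact_force': array([-0.76201833, -0.19686305,  0.02971369]), 'wrist_torque': array([ 0.00259096, -0.00154294, -0.02307766]), 'gripper_force': 0.0, 'width': 0.08554549907711843}
-0.0187
scene [1.107942   0.47891975 1.30047637]
rail 0.73 [324.0, 290.5] 4571 med [0.575 0.077 0.033] lo [ 0.504 -0.177  0.008] hi [0.654 0.248 0.096]
stage 0.61 [286.6, 242.6] 1472 med [ 0.548 -0.091  0.056] lo [ 0.5   -0.187  0.036] hi [ 0.599 -0.01   0.103]
cap 0.48 [301.9, 252.7] 199 med [ 0.558 -0.031  0.094] lo [ 0.533 -0.056  0.063] hi [ 0.572 -0.017  0.103]
scope 0.9 [290
[... 821 characters left out ...]
 0.093] lo [ 0.533 -0.056  0.083] hi [ 0.572 -0.017  0.104]
grip_knob 0.37 [373.3, 240.2] 64 med [ 0.523 -0.152  0.096] lo [ 0.514 -0.164  0.078] hi [ 0.534 -0.142  0.104]
scope 0.98 [293.5, 179.5] 3088 med [0.703 0.069 0.023] lo [ 0.568 -0.006  0.006] hi [0.769 0.136 0.285]
clamp_block 0.91 [477.2, 227.4] 893 med [ 0.578 -0.461  0.054] lo [ 0.525 -0.509  0.013] hi [ 0.629 -0.418  0.064]
ink_pot 0.76 [233.7, 308.5] 497 med [0.326 0.228 0.041] lo [0.295 0.198 0.001] hi [0.358 0.259 0.049]
seal_rack 0.66 [233.7, 308.1] 483 med [0.325 0.228 0.041] lo [0.295 0.198 0.028] hi [0.355 0.26  0.049]
seal_rack 0.64 [159.7, 230.0] 731 med [0.542 0.464 0.028] lo [0.514 0.411 0.01 ] hi [0.574 0.522 0.066]
```

```bash
python3 - <<'E'
import cv2
im=cv2.imread("pics/top0.png");cv2.imwrite("pics/topc.png",cv2.resize(im[130:330,230:430],None,fx=3,fy=3,interpolation=cv2.INTER_CUBIC))
E
```

```text
(no output)
```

View pics/scene0.png

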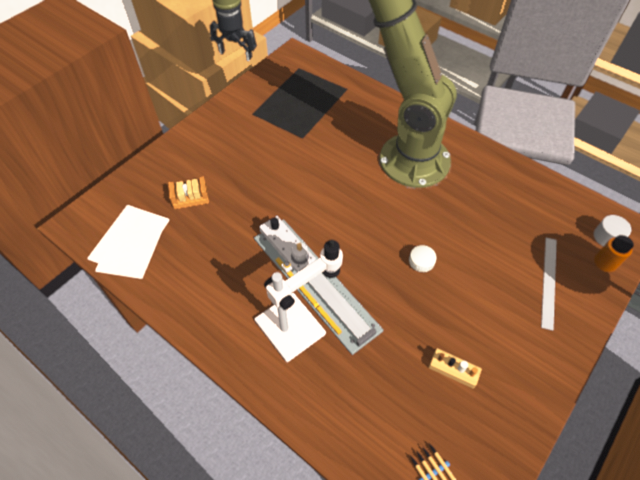

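View pics/topc.png

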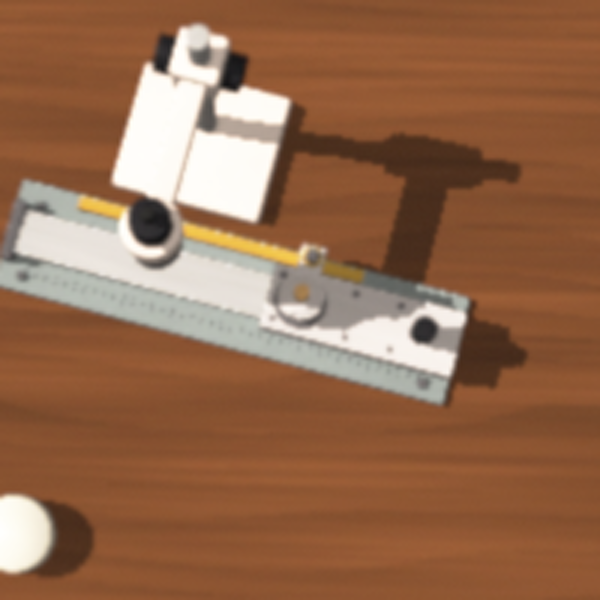

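The slide lies at about 77° in world. In the crop the knob is at (424,329), the cap at (302,298) and the microscope head at (151,222). I'll measure the axis, the lens gap and the arm's reach, then look again with the wrist camera.

```bash
cat >> h.py <<'E'
from scipy.spatial.transform import Rotation as Ro
def quat(yaw):  # tool down, tool y (closing line) at world angle yaw
    y=np.array([np.cos(yaw),np.sin(yaw),0]);z=np.array([0,0,-1.]);x=np.cross(y,z)
    return Ro.from_matrix(np.c_[x,y,z]).as_quat(scalar_first=True)
E
python3 - <<'E'
from h import *
print("knob",at_z("top",[[371.3,239.7]],.098),"cap",at_z("top",[[330.7,229.3]],.092),"seal",at_z("top",[[330.7,227.5]],.116),"scope top",at_z("top",[[280.3,204]],.3))
# plate corners from crop
c=np.array([[22,181],[469,297],[447,405],[-5,287]])/3+[230,130]
P=at_z("top",c,.006);print(P.round(3));print("centre",P.mean(0)); e=P[0]-P[1]+P[3]-P[2];th=np.arctan2(e[1],e[0]);print("th",np.degrees(th),np.linalg.norm(e)/2)
d=np.load("top0.npy");ys,xs=np.mgrid[185:230,262:310];dd=d[185:230,262:310].ravel()
Q=at_depth("top",np.c_[xs.ravel(),ys.ravel()],dd);Q=Q[(Q[:,2]>.17)&(Q[:,0]<.66)];print("scope pts",len(Q),Q.min(0),Q.max(0))
ct=np.array([.55,-.036])
for r in np.radians([-90,-60,-30,0,30,60,90,120,150,180,210,240,270]):
    q=ctrl.ik([*ct,.20],quat(r)); print(np.degrees(r),None if q is None else np.round(q,2))
E
```

```text
knob [[ 0.52321675 -0.15300752  0.098     ]] cap [[ 0.55047104 -0.03873669  0.092     ]] seal [[ 0.55170325 -0.03807578  0.116     ]] scope top [[0.57722843 0.09182183 0.3       ]]
[[ 0.675  0.242  0.006]
 [ 0.57  -0.206  0.006]
 [ 0.462 -0.185  0.006]
 [ 0.567  0.264  0.006]]
centre [0.56835583 0.02859898 0.006     ]
th 76.79501896083939 0.46079009925851994
scope pts 525 [ 0.29226285 -0.00211929  0.17092568] [0.64519359 0.12280578 1.7146565 ]
-90.0 [ 0.35  0.45 -0.49  1.74  0.24  1.01 -1.8 ]
-59.99999999999999 [ 0.41  0.46 -0.59  1.74  0.29  1.03 -1.33]
-29.999999999999996 [ 0.49  0.49 -0.71  1.74  0.36  1.05 -0.87]
0.0 [ 0.55  0.51 -0.81  1.74  0.42  1.07 -0.41]
29.999999999999996 [ 0.6   0.54 -0.91  1.74  0.47  1.1   0.06]
59.99999999999999 [ 0.64  0.57 -1.    1.74  0.53  1.13  0.53]
90.0 [ 0.65  0.58 -1.02  1.74  0.54  1.14  1.04]
119.99999999999999 [ 0.74  0.66 -1.23  1.74  0.66  1.23  1.43]
150.0 [ 0.74  0.66 -1.23  1.74  0.66  1.23  1.95]
180.0 [-0.64  0.67  1.15  1.75 -0.66  1.17 -2.43]
210.00000000000003 [ 0.15  0.42 -0.2   1.75  0.1   0.99 -2.7 ]
239.99999999999997 [ 0.26  0.43 -0.35  1.74  0.17  1.   -2.25]
270.0 [ 0.35  0.45 -0.49  1.74  0.24  1.01 -1.8 ]
```

```bash
python3 - <<'E'
from h import *
ctrl.movep([.535,-.06,.26],quat(np.radians(70)))
s=get_state();print(s["time"],s["tcp_pos"],s["qpos"].round(2),s["contact_force"])
im,d=vision.grab_frame("wrist");cv2.imwrite("pics/w1.png",im);np.save("w1.npy",d)
i=vision.camera_info("wrist");K=np.array(i["mtx"]);D=np.array(i["dist_coeffs"]);H=np.array(i["hand_eye"])
T=np.eye(4);T[:3,:3]=Ro.from_quat(s["eef_rot"],scalar_first=True).as_matrix();T[:3,3]=s["tcp_pos"];W=T@H;np.save("W1.npy",W);print(W.round(3))
n=cv2.undistortPoints(np.stack(np.meshgrid(np.arange(640.),np.arange(480.)),-1).reshape(-1,1,2),K,D).reshape(-1,2)
P=(np.c_[n,np.ones(len(n))]*d.reshape(-1,1))@W[:3,:3].T+W[:3,3];P=P.reshape(480,640,3);np.save("P1.npy",P)
for t in ("cap","grip_knob","plunger","stage"):
    for m in models.masks_of("wrist",t)[:2]:
        A=P[m["mask"]&(d>0)]
        print(t,round(m["p"],2),m["point"],len(A),A.min(0).round(3) if len(A) else "",A.max(0).round(3) if len(A) else "")
def fit(Q):
    c,r=cv2.minEnclosingCircle(Q[:,:2].astype(np.float32)); return c,r,len(Q)
for nm,c,lo,hi,R in (("cap",(.5505,-.0387),.088,.096,.03),("seal",(.5505,-.0387),.112,.12,.015),("knob",(.523,-.153),.094,.102,.02)):
    m=(np.hypot(P[...,0]-c[0],P[...,1]-c[1])<R)&(P[...,2]>lo)&(P[...,2]<hi)&(d>0)
    if m.any(): print(nm,fit(P[m]),P[m].mean(0))
E
```

```text
3.1667 [ 0.53496813 -0.06131654  0.25973543] [ 0.71  0.48 -1.    1.68  0.42  1.22  0.84] [ 0.35550694 -0.11876444 -0.09466647]
[[ 0.345  0.888  0.304  0.457]
 [ 0.939 -0.326 -0.112 -0.033]
 [-0.     0.323 -0.946  0.401]
 [ 0.     0.     0.     1.   ]]
cap 0.93 [345.5, 220.1] 1522 [ 0.531 -0.06   0.02 ] [ 0.592 -0.014  0.115]
grip_knob 0.79 [227.6, 234.4] 761 [ 0.512 -0.186  0.049] [ 0.547 -0.141  0.098]
stage 0.82 [287.4, 216.4] 11840 [ 0.485 -0.221 -0.004] [0.624 0.005 0.117]
cap ((0.5534243583679199, -0.03707391396164894), 0.022683357819914818, 1355) [ 0.55081138 -0.03680788  0.09175256]
seal ((0.5536484718322754, -0.037077322602272034), 0.007254843134433031, 218) [ 0.55308019 -0.03710899  0.11428269]
knob ((0.525029718875885, -0.15361282229423523), 0.012237024493515491, 453) [ 0.52471391 -0.15318451  0.09612508]
```

View pics/w1.png

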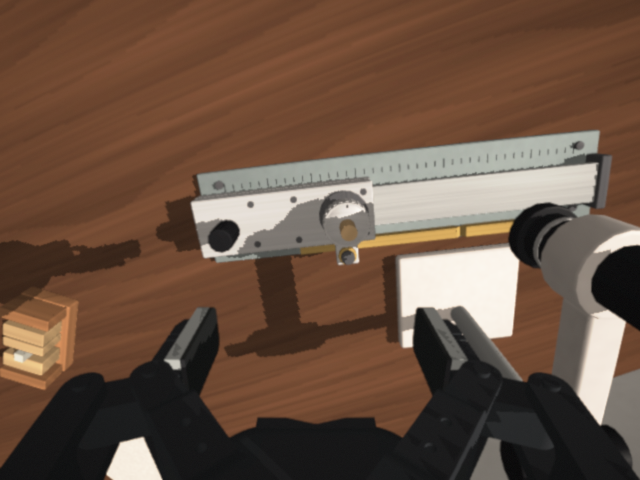

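```bash
python3 - <<'E'
from h import *
P=np.load("P1.npy");yd=np.array([np.cos(np.radians(76.5)),np.sin(np.radians(76.5))])
for n,(u,v) in dict(lug=(347,250),ball=(347,258),notch=(462,231),scope=(548,258),flange=(335,193)).items():
    p=P[v,u];print(n,p.round(4),"along from cap",((p[:2]-[.5535,-.037])@yd).round(4))
c=[.5535,-.037]
a=np.radians(145)
q0=get_state()["qpos"]
q=ctrl.ik([*c,.22],quat(a));print(q.round(2))
ctrl.set_joints(q)
ctrl.movel([*c,.062],max_speed=.08)
s=get_state();print(s["time"],s["tcp_pos"],s["qpos"].round(2),s["contact_force"])
im,_=vision.grab_frame("scene");cv2.imwrite("pics/s2.png",cv2.resize(im[150:350,180:440],None,fx=3,fy=3))
E
```

```text
lug [ 0.5898 -0.0459  0.0581] along from cap -0.0001
ball [ 0.5966 -0.0485  0.0626] along from cap -0.0012
notch [0.6309 0.088  0.0148] along from cap 0.1396
scope [0.5756 0.071  0.2149] along from cap 0.1101
flange [ 0.5283 -0.0378  0.0551] along from cap -0.0067
[ 0.76  0.68 -1.3   1.7   0.68  1.3   1.85]
6.5 [ 0.55366753 -0.03699307  0.06231953] [ 0.68  0.85 -1.14  1.89  0.91  1.04  1.67] [ 0.1552267  -0.7962855  -0.82519371]
```

View pics/s2.png

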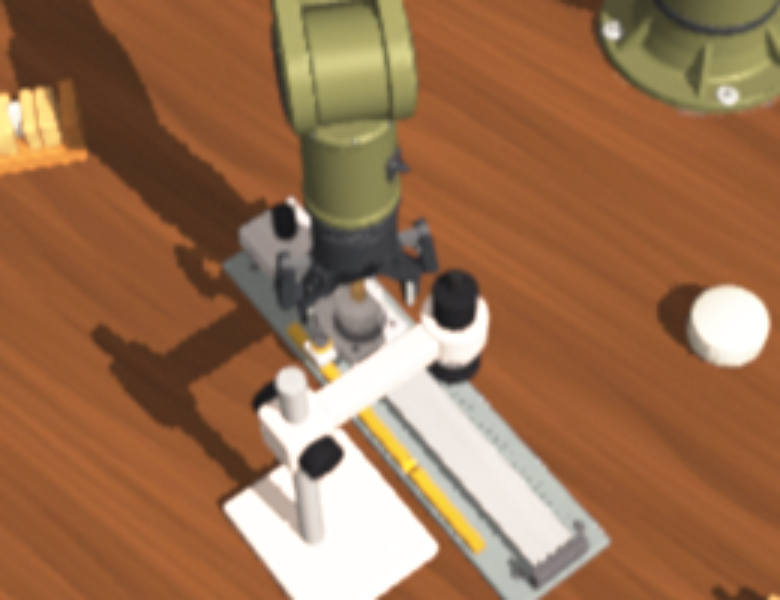

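The fingers straddle the cap at crop (357,320). The tips show at about (312,318) and (410,300), so I'll check them against the projection before closing.

```bash
python3 - <<'E'
from h import *
i=vision.camera_info("scene");R=cv2.Rodrigues(np.array(i["R"]))[0]
y=np.array([np.cos(np.radians(145)),np.sin(np.radians(145)),0])
c=np.array([.5535,-.037,0])
X=np.array([c+[0,0,.092],c+[0,0,.116],c+y*.045+[0,0,.075],c-y*.045+[0,0,.075]])
uv=cv2.projectPoints(X,R,np.array(i["t"],float),np.array(i["mtx"]),np.array(i["dist_coeffs"],float))[0].reshape(-1,2)
print(((uv-[180,150])*3).round())
E
```

```text
[[357. 300.]
 [356. 286.]
 [404. 298.]
 [310. 321.]]
```

Projection and picture agree: tips at (404,298) and (310,321), cap top at (357,300). I'll grip and turn in steps.

```bash
python3 - <<'E'
from h import *
ctrl.close_gripper(60)
s=get_state();print(s["time"],s["width"],s["gripper_force"],s["contact_force"].round(1),s["wrist_torque"].round(2))
q=s["qpos"].copy();q0=q[6]
for k in range(1,13):
    q[6]=q0-.13*k
    ctrl.set_joints(q);s=get_state()
    print(k,round(q0-s["qpos"][6],3),s["time"].__round__(2),round(s["width"],4),round(s["gripper_force"],1),s["contact_force"].round(1),s["wrist_torque"].round(2),s["tau"][6].round(2))
    if abs(s["wrist_torque"][2])>1.2: break
E
```

```text
7.025 0.0424678135375718 60.21274924278259 [-2.3 -0.3  5. ] [ 0.09  0.76 -0.06]
1 0.127 7.28 0.0423 61.9 [-0.4 -0.4  0.1] [ 0.02  0.13 -0.18] -0.6
2 0.254 7.53 0.0425 61.9 [-0.2 -0.1  1. ] [ 0.05  0.13 -0.19] -0.56
3 0.383 7.78 0.0422 62.0 [ 0.5 -0.1  0.6] [-0.06  0.06 -0.17] -0.54
4 0.513 8.03 0.0423 62.0 [ 0.7 -0.3  0.8] [-0.04  0.04 -0.15] -0.53
5 0.643 8.28 0.0422 62.0 [ 0.9 -1.6  1.1] [-0.09  0.02 -0.13] -0.53
6 0.772 8.53 0.0424 62.0 [-0.6 -2.6  1.8] [-0.16 -0.14 -0.18] -0.53
7 0.902 8.78 0.0423 62.0 [ 0.9 -2.1  1.4] [-0.31 -0.11 -0.12] -0.53
8 1.032 9.03 0.0422 62.0 [ 0.9 -2.6  2.8] [-0.43 -0.18 -0.12] -0.53
9 1.162 9.28 0.0421 62.0 [ 1.6 -2.2  1.4] [-0.39 -0.28 -0.18] -0.53
10 1.292 9.53 0.0422 62.1 [ 0.8 -4.2  3.2] [-0.74 -0.17  0.15] -0.78
11 1.423 9.78 0.0423 62.2 [-0.8 -2.5  3.2] [-0.66  0.18 -0.17] -0.5
12 1.552 10.03 0.0423 62.3 [-1.8 -4.   3.4] [-0.71  0.25  0.94] -1.52
```

```bash
python3 - <<'E'
from h import *
s=get_state();q=s["qpos"].copy();q0=q[6]
for k in (1,2,3):
    q[6]=q0-.05*k;ctrl.set_joints(q);ctrl.pause(.1);s=get_state()
    print(k,round(q0-s["qpos"][6],3),s["time"],s["contact_force"].round(1),s["wrist_torque"].round(2),s["tau"][6].round(2))
E
```

```text
1 0.046 10.375 [-5.1 -2.3  5.2] [-0.38  0.84  1.32] -1.18
2 0.097 10.725 [-1.5 -1.1  2.9] [-0.22  0.22  1.82] -1.81
3 0.149 11.075 [ 2.7  0.9 -0.5] [ 0.05 -0.6  -0.04] 0.01
```

The cap is at its stop: torque rose to 1.8 N m, then the pads slipped. Next I'll release, lift and measure the knob again.

```bash
python3 - <<'E'
from h import *
ctrl.ungrasp()
p=get_state()["tcp_pos"];ctrl.movel([p[0],p[1],.17],max_speed=.12)
k=np.array([.5255,-.1538]);yd=np.array([np.cos(np.radians(76.5)),np.sin(np.radians(76.5))])
b=k-.0*yd+np.array([-.02,0])
ctrl.movep([*b,.24],quat(np.radians(76.5)))
ctrl.pause(.3);s=get_state();print(s["time"],s["tcp_pos"],s["qpos"].round(2),s["contact_force"].round(2))
im,d=vision.grab_frame("wrist");cv2.imwrite("pics/w3.png",im)
i=vision.camera_info("wrist");H=np.array(i["hand_eye"])
T=np.eye(4);T[:3,:3]=Ro.from_quat(s["eef_rot"],scalar_first=True).as_matrix();T[:3,3]=s["tcp_pos"];W=T@H
n=cv2.undistortPoints(np.stack(np.meshgrid(np.arange(640.),np.arange(480.)),-1).reshape(-1,1,2),np.array(i["mtx"]),np.array(i["dist_coeffs"])).reshape(-1,2)
P=((np.c_[n,np.ones(len(n))]*d.reshape(-1,1))@W[:3,:3].T+W[:3,3]).reshape(480,640,3)
for nm,c,lo,hi,R in (("cap",(.5535,-.037),.088,.096,.03),("seal",(.5535,-.037),.112,.12,.02),("knob",k,.094,.102,.025)):
    m=(np.hypot(P[...,0]-c[0],P[...,1]-c[1])<R)&(P[...,2]>lo)&(P[...,2]<hi)&(d>0)
    if m.any(): print(nm,cv2.minEnclosingCircle(P[m][:,:2].astype(np.float32)),m.sum())
e=np.r_[k+.1396*yd,.066];print("end",e,ctrl.ik(e,quat(np.radians(76.5))))
E
```

```text
13.775 [ 0.50562662 -0.15313972  0.23969923] [ 1.    0.57 -1.22  1.73  0.57  1.25  0.97] [ 0.53 -0.07 -1.15]
cap ((0.5535457134246826, -0.036828797310590744), 0.02288772352039814) 1392
seal ((0.5535425543785095, -0.03682086989283562), 0.00776216434314847) 235
knob ((0.5251462459564209, -0.15301568806171417), 0.011792672798037529) 535
end [ 0.55808897 -0.01805716  0.066     ] [ 0.57460863  0.7712602  -0.98670573  1.87595486  0.79675358  0.9495536
  0.54672833]
```

View pics/w3.png

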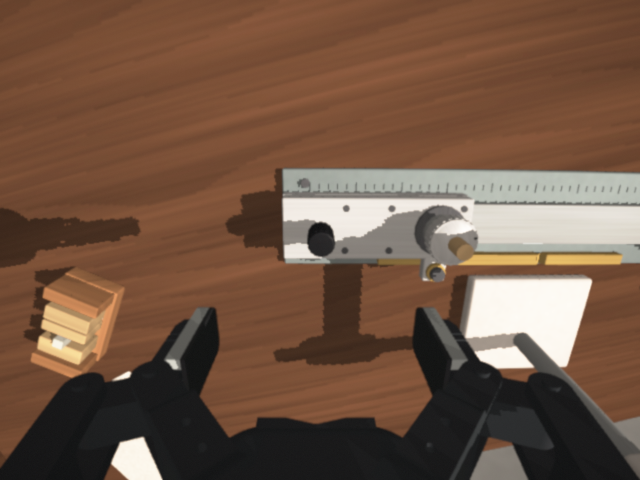

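```bash
python3 - <<'E'
from h import *
k=np.array([.5253,-.1532]);yd=np.array([np.cos(np.radians(76.5)),np.sin(np.radians(76.5))])
ctrl.movep([*k,.17],quat(np.radians(76.5)))
ctrl.movel([*k,.066],max_speed=.08)
ctrl.close_gripper(40);ctrl.pause(.2)
s=get_state();print(s["time"],s["width"],s["gripper_force"],s["tcp_pos"],s["contact_force"].round(1))
p=s["tcp_pos"].copy();np.save("p0.npy",p)
for t in (.04,.08,.118):
    ctrl.movel([*(p[:2]+t*yd),p[2]],max_speed=.05);s=get_state()
    f=s["contact_force"];print(t,s["time"],((s["tcp_pos"]-p)[:2]@yd).round(4),(f[:2]@yd).round(2),f.round(1))
E
```

```text
16.4583 0.022916895745285184 39.0939724445343 [ 0.52535467 -0.15314261  0.06621099] [-1.5  0.5  4.7]
0.04 17.4083 0.039 -4.14 [-2.8 -3.6  5.3]
0.08 18.3583 0.0796 -4.24 [-1.7 -4.   5.1]
0.118 19.2667 0.1181 -2.49 [-0.8 -2.4  3.9]
```

```bash
python3 - <<'E'
from h import *
p=np.load("p0.npy");yd=np.array([np.cos(np.radians(76.5)),np.sin(np.radians(76.5))])
t=.118
while t<.152:
    t+=.001
    ctrl.movel([*(p[:2]+t*yd),p[2]],max_speed=.01);ctrl.pause(.1);s=get_state()
    f=s["contact_force"][:2]@yd;print(round(t,3),round(s["time"],2),((s["tcp_pos"]-p)[:2]@yd).round(4),f.round(2))
    if f<-6.5 and t>.128: break
E
```

```text
0.119 19.62 0.1186 -4.3
0.12 19.97 0.12 -4.89
0.121 20.32 0.121 -5.13
0.122 20.67 0.1221 -5.34
0.123 21.02 0.1231 -3.12
0.124 21.37 0.1242 -3.23
0.125 21.72 0.125 -3.7
0.126 22.07 0.126 -4.04
0.127 22.42 0.127 -3.95
0.128 22.77 0.1279 -5.4
0.129 23.12 0.1289 -3.99
0.13 23.47 0.13 -3.97
0.131 23.82 0.1313 -2.26
0.132 24.17 0.1326 -0.63
0.133 24.52 0.1336 0.2
0.134 24.87 0.1348 0.79
0.135 25.22 0.136 1.75
0.136 25.57 0.1364 -0.33
0.137 25.92 0.1365 -2.7
0.138 26.27 0.1366 -4.49
0.139 26.62 0.1367 -7.77
```

The ball seated at 0.1365: the drag faded from 0.131, turned into a pull, then into a wall. I'll relax the push and check.

```bash
python3 - <<'E'
from h import *
p=np.load("p0.npy");yd=np.array([np.cos(np.radians(76.5)),np.sin(np.radians(76.5))])
ctrl.movel([*(p[:2]+.1365*yd),p[2]],max_speed=.01);ctrl.pause(.6)
s=get_state();print(s["time"],((s["tcp_pos"]-p)[:2]@yd).round(4),s["contact_force"].round(2),s["contact_force"][:2]@yd,s["gripper_force"],s["width"])
im,_=vision.grab_frame("scene");cv2.imwrite("pics/s4.png",cv2.resize(im[150:350,180:440],None,fx=3,fy=3))
E
```

```text
27.6167 0.1364 [ 4.5  -2.31  0.53] -1.1967449309082199 39.61945831775665 0.022628504764373718
```

View pics/s4.png

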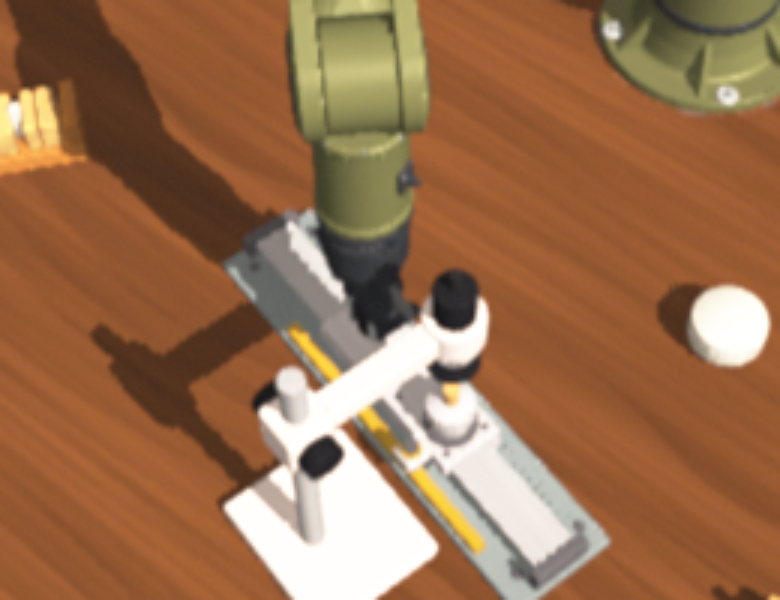

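The seal at crop (452,392) stands under the lens and the lug at (412,455) sits at the notch. The fingers still hold the knob at (380,300) with 40 N, so I'm handing in.

```bash
python3 -c "
from h import *
print(ticket.close_job())"
```

```text
the job is handed in; nothing more can be done
None
```

The job is handed in, verdict not shown: the cap was turned to its stop, the slide pushed until its ball was felt to drop into the notch (0.1365 m of travel), and the knob is still gripped at about 40 N.

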